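# Put three vessels back at their own stations on the lab bench

### The job

The three vessels on the lab bench stand at each other's stations: put the open glass beaker on the stirrer, the squat white jar on the balance pan and the amber bottle in the wooden tray, each upright in the middle of its spot. Each spot has room for only one of them, so first park one of them on the empty white tile, let go of it there, and clear it off again in the end. Set the vessels down without dropping them, and do not shift the conical flask, the small vial or the rubber stopper.

Things in the scene. Friction and masses are not known exactly. Their poses are not given: they have to be found in the camera images.
- beaker: Open clear-glass beaker, straight round wall, 54 mm outer diameter (a 2 mm bead at the rim that is only seen), 70 mm high, wall 3 mm, about 70 g. Origin at the centre of its underside, z up. Starts standing on the balance pan.
- jar: Squat closed white plastic jar: body 58 mm diameter up to 40 mm, screw lid 60 mm diameter from 40 to 56 mm (its top), about 120 g. Origin at the centre of its underside, z up. Starts standing in the wooden tray.
- bottle: Small closed amber glass bottle with paper label: body 48 mm diameter up to 68 mm, tapering shoulder, black cap 28 mm diameter from 84 to 100 mm (its top), about 140 g. Origin at the centre of its underside, z up. Starts standing on the stirrer.
- stirrer: Magnetic stirrer fixed to the bench: white housing 120 mm wide (y) and 145 mm deep, with a square dark-grey metal plate 104 x 104 mm whose flat top is 50 mm above the bench. Origin at bench level under the centre of the plate; z up, its front with a black knob faces its own -x (the housing reaches 85 mm to -x, the knob 16 mm more, 60 mm to +x). Home of the beaker.
- balance: Low white laboratory balance fixed to the bench, 130 mm wide (y) and 170 mm deep, with a round steel pan of 104 mm diameter whose flat top is 40 mm above the bench; the pan does not move. Origin at bench level under the centre of the pan; z up, the display lies on its own -x side (the housing reaches 110 mm to -x, 60 mm to +x and is 32 mm high). Home of the jar.
- tray: Square wooden tray fixed to the bench, 110 x 110 mm, flat inner floor 94 x 94 mm at 8 mm above the bench, rim 16 mm above the bench. Origin at bench level under its centre, z up, sides along x and y. Home of the bottle.
- tile: Flat square white ceramic tile fixed to the bench, 100 x 100 mm, top 8 mm above the bench. Origin at bench level under its centre, z up, sides along x and y. Empty at the start: the parking spot.
- flask: Bystander: glass conical flask, 72 mm diameter at the foot, 104 mm high, standing on the bench. Origin at the centre of its underside. To be left where it is.
- vial: Bystander: small glass vial with white cap, 24 mm diameter, 50 mm high, standing on the bench between two stations. Origin at the centre of its underside. To be left where it is.
- stopper: Bystander: red-brown rubber stopper, 28 mm diameter at the foot, 28 mm high, standing on the bench between two stations. Origin at the centre of its underside. To be left where it is.
Not all that is in view belongs to the job. Leave any pink or purple look-alike of the beaker alone. Leave any blue look-alike of the bottle alone.

How it is judged (in metres and radians):
On the way:
1. one of the three vessels stands upright on the white tile, its middle within 35 mm of the tile's, let go and at rest (((horizontal distance between beaker and tile below 0.035 m and z of beaker in the frame of tile between 0.004 and 0.012 m and angle between beaker's own z axis and vertical below 0.1 rad and linear speed of beaker below 0.02 m/s and contact force between beaker and the fingers below 0.1 N) or (horizontal distance between jar and tile below 0.035 m and z of jar in the frame of tile between 0.004 and 0.012 m and angle between jar's own z axis and vertical below 0.1 rad and linear speed of jar below 0.02 m/s and contact force between jar and the fingers below 0.1 N) or (horizontal distance between bottle and tile below 0.035 m and z of bottle in the frame of tile between 0.004 and 0.012 m and angle between bottle's own z axis and vertical below 0.1 rad and linear speed of bottle below 0.02 m/s and contact force between bottle and the fingers below 0.1 N))), for 0.2 s.
At the end, for the whole second after the job is handed in: The beaker stands on the stirrer plate, the jar on the balance pan and the bottle on the floor of the wooden tray, each upright (within 0.1 rad), its middle within 15 mm of the middle of its spot, at rest and released, so the tile is empty again (horizontal distance between beaker and stirrer below 0.015 m and z of beaker in the frame of stirrer between 0.046 and 0.054 m and angle between each of beaker, jar, bottle's own z axis and vertical below 0.1 rad and linear speed of each of beaker, jar, bottle below 0.02 m/s and contact force between each of beaker, jar, bottle and the fingers below 0.1 N and horizontal distance between jar and balance below 0.015 m and z of jar in the frame of balance between 0.036 and 0.044 m and horizontal distance between bottle and tray below 0.015 m and z of bottle in the frame of tray between 0.004 and 0.012 m); the robot touches nothing.
It fails at once if a vessel is dropped (falls free, touching nothing, faster than 0.6 m/s: a fall of about 18 mm) ((contact force between beaker and anything else below 0.001 N and linear speed of beaker above 0.6 m/s) or (contact force between jar and anything else below 0.001 N and linear speed of jar above 0.6 m/s) or (contact force between bottle and anything else below 0.001 N and linear speed of bottle above 0.6 m/s)).
It fails at once if the conical flask, the vial or the stopper is shifted by more than 20 mm or tipped over (distance of any of flask, vial, stopper from where it was at the start of the episode above 0.02 m or angle between any of flask, vial, stopper's own z axis and vertical above 0.5 rad).
It also fails if it takes over 131 s, if anything falls off the work surface, if the arm or the gripper's body presses on something with over 40 N, if the wrist force passes 120 N, or if a joint passes its speed limit or range.

### The arm

A 6-joint arm with a two-finger parallel gripper is mounted at the origin on the work surface. World frame = base frame: x ahead of the robot, y to its left, z up, the work surface at z = 0. Lengths are in mm, angles in degrees, forces in N, time in s.
With the tool pointing down it reaches from about 300 to 850 mm from the base axis. Payload 4.2 kg.
Tool frame: the origin (TCP) lies between the finger pads; the fingertips stand 22 mm ahead of it and the grasp point (between the pads) lies 3 mm ahead of it; z points along the fingers, y is the direction in which the jaws open and shut (so a half turn about z gives the same grasp; the last joint's range is limited). The gripper opens to 91 mm and grips with 3 to 60 N. Pads are 32 mm wide; open, the fingers measure 118 mm over their backs; the gripper's body (76 mm by 178 mm) begins 60 mm behind the grasp point.
Start: joints at [-73.568, 18.312, 89.639, -0, 72.044, -1.146], TCP at [173.658, -548.164, 235.976] pointing down, gripper open.
Joint ranges: [-177.97, 177.97], [-48.28, 115.42], [12.27, 149.76], [-77.06, 257.06], [2.81, 150.46], [-146.56, 146.56]. Speed limits (degrees/s): [147.25, 147.25, 180, 180, 180, 180].

### API

Orientations are given as [roll, pitch, yaw] about the fixed x, y, z axes, in that order (R = Rz(yaw) Ry(pitch) Rx(roll)).
In Python, from workcell import telemetry, cams, env gives the robot as it stands.
- The arm moves only by the shell command python3 -m inch 'ROWS' [FORCE]. ROWS is JSON, a list of rows, each an object of numbers: "x", "y", "z": the shift along the tool's x, y, z in cm; "yaw": the turn about the tool's z in units of 5 degrees (1.0 is 5 degrees); "gripper": the gripper's target within -1 to 1 (fully open at 1, half-way at 0, shut at -1). A call has 1 to 12 rows; each row shifts and turns the commanded pose from where the row before left it, along the tool's axes as they then stand; what a row does not reach is not made up. A row lasts 1/12 s, in which the tool goes at most 41.7 mm and 7.16 degrees, less where a joint would pass 70% of its speed; a pose out of reach is approached as far as the arm can. A call is refused whole if a number of a shift passes 4.17 or a number of a turn 1, either way. A call with a gripper value outside its range is refused whole. The fingers move at their own pace and stop on an object; FORCE is the grip in N (left out, the last holds). Time passes only in rows, so rows that do not move let the fingers close. It gives the time, the measured TCP pose, the force and the opening at its end, in the units of the state.
- telemetry.state(): the state, without advancing time (a new reading comes with each control period).
- cams.grab_frame(name): name is "scene" or "top" or "wrist"; returns a dict with "pixels" (384x512x3 uint8, red, green, blue), "mtx" (3x3 intrinsics, pixels), "rvec" (rotation vector, rad) and "tvec" (3), from world to camera coordinates, as OpenCV has them. Camera axes: x right, y down, z forward; pixel columns grow to the right and rows downward; lengths in mm; the calibration is good to about 2 mm. A picture is of the moment at which its call begins. There is no depth.
- env.job_done(): hands the job in, once; it reports no verdict.
The state is a dict: "time_s": time; "qpos": joint angles; "qvel": joint speeds; "effort": joint torques, N m; "ee_pos": TCP position; "ee_rot": TCP orientation; "force": force on the tool from outside, world axes, zero at the start; "torque": the same for the moment, N m; "gripper_width": finger opening in mm.
Only numpy, scipy, OpenCV 4.12 (cv2) and the standard library are available. Lean on these libraries where they do the work, as an engineer would, in place of code of your own. Each camera call takes 0.05 s, during which the arm holds its last target. There are 200 camera calls.

## Working session

There is one attempt and no reset: what is moved stays moved. The work goes in short steps, Python scripts to look and compute and a shell command to move; the robot and the scene stay as the last step left them, time stands still between calls to the robot, and variables do not carry over. Pictures are saved under pics/ and viewed, about 12 in all and at most 16, crops included, and the job is handed in when it is done.

```bash
mkdir -p pics; cat > h.py <<'E'
import cv2, numpy as np
from workcell import telemetry, cams, env
def grab(name,fn=None):
    f=cams.grab_frame(name)
    if fn: cv2.imwrite('pics/'+fn, cv2.cvtColor(f['pixels'],cv2.COLOR_RGB2BGR))
    np.savez('/tmp/'+name,**{k:np.array(v) for k,v in f.items()})
    return f
def ray(name,u,v,z):
    f=np.load('/tmp/'+name+'.npz')
    R=cv2.Rodrigues(f['rvec'].astype(float))[0]; t=f['tvec'].reshape(3).astype(float)
    n=cv2.undistortPoints(np.array([[[u,v]]],float),f['mtx'].astype(float),None)[0,0]
    d=R.T@np.array([n[0],n[1],1]); c=-R.T@t
    return c+d*(z-c[2])/d[2]
E
python3 - <<'E'
from h import *
grab('scene','s1.png'); f=grab('top','t1.png')
im=cv2.cvtColor(f['pixels'],cv2.COLOR_RGB2BGR)
cv2.imwrite('pics/t1b.png',cv2.resize(im,(800,600),interpolation=cv2.INTER_CUBIC))
print(telemetry.state())
E
```

```text
{'time_s': 0.1, 'qpos': array([-7.35681433e+01,  1.83476423e+01,  8.97009232e+01,  4.42653202e-04,
        7.20432708e+01, -1.14431284e+00]), 'qvel': array([-0.07730228,  0.00242663, -0.11314042,  0.05969622, -0.07121222,
        0.03004928]), 'effort': array([ 1.83523161e-04, -4.13332558e+01, -2.32509649e+01,  7.29378755e-02,
        4.22189513e-02, -5.32126364e-05]), 'ee_pos': array([ 173.53242561, -547.74235912,  235.19747741]), 'ee_rot': array([-1.79908190e+02, -2.25482308e-03,  1.75760310e+01]), 'force': array([-0.13602838,  1.19918051,  0.32225857]), 'torque': array([-0.01582402,  0.02199783,  0.03363844]), 'gripper_width': 91.30900277984614}
```

View pics/t1b.png

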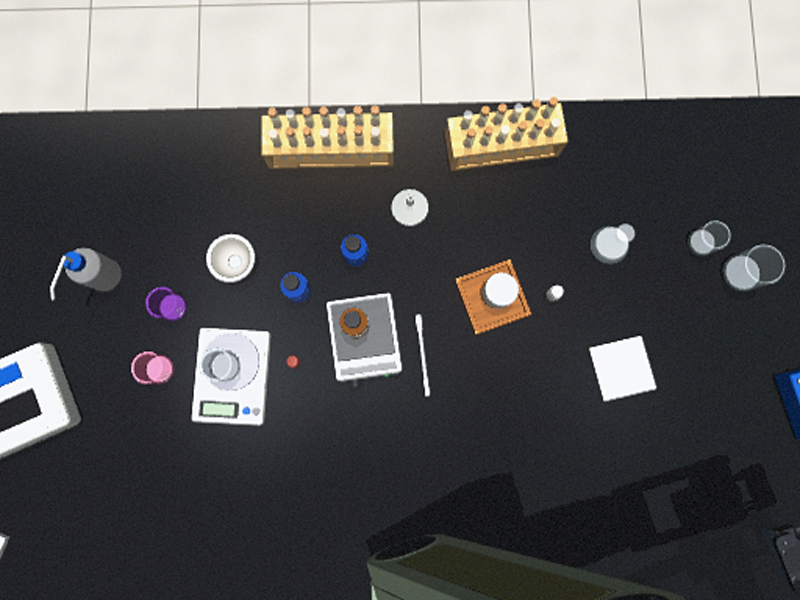

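View pics/s1.png

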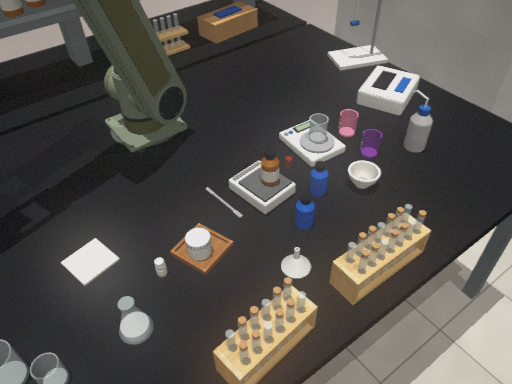

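The top view shows the beaker on the balance (220,365), the bottle on the stirrer (352,322), the jar in the tray (500,290) and the tile at (622,368). The vial is at (556,293), the stopper at (292,362) and the flask at (612,245). The purple and pink beakers (165,303; 152,368) and the blue bottles (354,248; 293,286) are look-alikes. One enlarged crop next to confirm the targets and read them off.

```bash
python3 - <<'E'
from h import *
im=cv2.imread('pics/t1.png')[155:275,118:278]
im2=cv2.imread('pics/t1.png')[135:265,280:430]
a=cv2.resize(im,(800,600),interpolation=cv2.INTER_CUBIC); cv2.imwrite('pics/c1.png',a)
b=cv2.resize(im2,None,fx=4.6,fy=4.6,interpolation=cv2.INTER_CUBIC); cv2.imwrite('pics/c2.png',b); print(b.shape)
E
```

```text
(598, 690, 3)
```

View pics/c1.png

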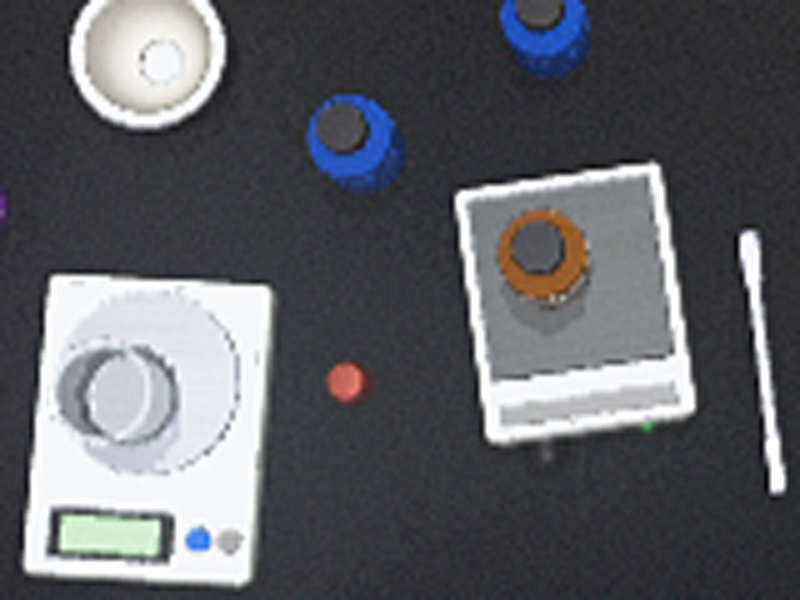

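View pics/c2.png

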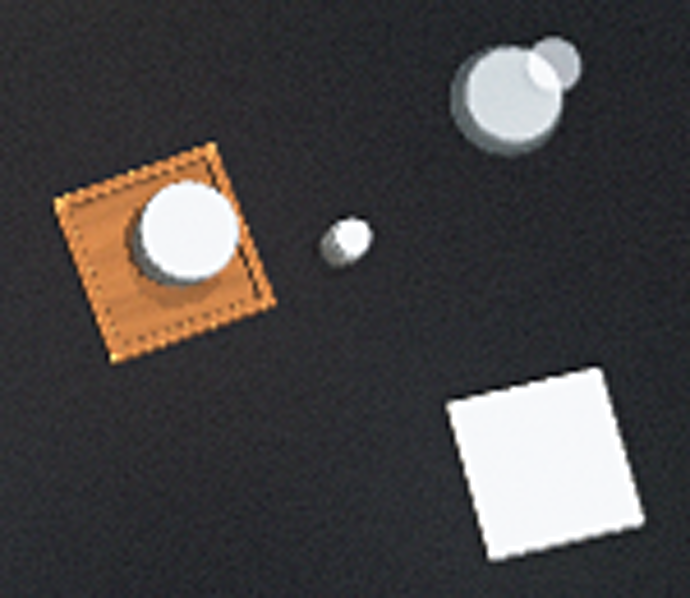

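```bash
python3 - <<'E'
from h import *
A=lambda x,y:(118+(x+.5)/5-.5,155+(y+.5)/5-.5)
B=lambda x,y:(280+(x+.5)/4.6-.5,135+(y+.5)/4.6-.5)
P={'pan':(A(154,382),40),'beakrim':(A(103,392),110),'beakbot':(A(133,395),40),
'cap':(A(538,246),150),'plate1':(A(470,205),50),'plate2':(A(640,178),50),'plate3':(A(675,358),50),'plate4':(A(495,382),50),
'jar':(B(189,231),64),'tr1':(B(57,201),16),'tr2':(B(213,146),16),'tr3':(B(275,302),16),'tr4':(B(114,360),16),
'ti1':(B(448,403),8),'ti2':(B(601,369),8),'ti3':(B(643,522),8),'ti4':(B(491,558),8),
'vial':(B(354,236),50),'vialbot':(B(333,250),3),'stopper':(A(346,381),28),'flaskrim':(B(554,63),104),'flaskbot':(B(505,105),0)}
r={k:ray('top',*uv,z)[:2] for k,(uv,z) in P.items()}
for k in('plate','tr','ti'):
  r[k+'C']=np.mean([r[k+str(i)] for i in range(1,5)],0)
  d=r[k+'2']-r[k+'1']; print(k,'edge',np.linalg.norm(d),np.degrees(np.arctan2(d[1],d[0])))
for k in r: print(k,r[k].round(1))
f=np.load('/tmp/top.npz');R=cv2.Rodrigues(f['rvec'].astype(float))[0];print('cam',-R.T@f['tvec'].reshape(3))
E
```

```text
plate edge 97.33026443827391 -82.05565303231923
tr edge 105.47497250571243 -71.57421628989309
ti edge 98.88109022174346 -78.66903515909006
pan [452.1 347.1]
beakrim [443.3 358.1]
beakbot [445.1 358.8]
cap [512.4 122.3]
plate1 [547.9 167. ]
plate2 [561.4  70.6]
plate3 [459.3  52.8]
plate4 [447.8 153.7]
jar [ 570.2 -140.1]
tr1 [598.4 -64.4]
tr2 [ 631.8 -164.5]
tr3 [ 531.3 -199.1]
tr4 [496.8 -96.8]
ti1 [ 466.4 -305.7]
ti2 [ 485.8 -402.6]
ti3 [ 390.3 -421.9]
ti4 [ 369.9 -326.5]
vial [ 567.2 -243.2]
vialbot [ 565.4 -239.8]
stopper [451.3 240.3]
flaskrim [ 660.9 -355.4]
flaskbot [ 657.7 -355.7]
plateC [504.1 111. ]
trC [ 564.6 -131.2]
tiC [ 428.1 -364.2]
cam [ 376.59618867   44.96356875 1345.425285  ]
```

Measured mid-points in mm: jar (570,-140), bottle (512,122), beaker (444,358). Spots: balance pan (452,347), stirrer plate (504,111), tray (565,-131), tile (428,-364). The targets are the clear-glass beaker, amber bottle and white jar. I'll park the jar on the tile first. I turn the yaw to 0 and go above the jar.

```bash
python3 -m inch '[{"yaw":1},{"yaw":1},{"yaw":1},{"yaw":0.52},{"x":2.48,"y":-2.55},{"x":2.48,"y":-2.55},{"x":2.48,"y":-2.55},{"x":2.48,"y":-2.55},{"x":2.48,"y":-2.55},{"x":2.48,"y":-2.55},{"x":2.48,"y":-2.55},{"x":2.48,"y":-2.55}]' 20
python3 -m inch '[{"x":2.48,"y":-2.55},{"x":2.48,"y":-2.55},{"x":2.48,"y":-2.55},{"x":2.48,"y":-2.55},{"x":2.48,"y":-2.55},{"x":2.48,"y":-2.55},{"x":2.48,"y":-2.55},{"x":2.48,"y":-2.55},{"gripper":1},{"gripper":1}]'
python3 -c "
from h import *
grab('wrist','w1.png')"
```

```text
invalid input
invalid input
```

View pics/w1.png

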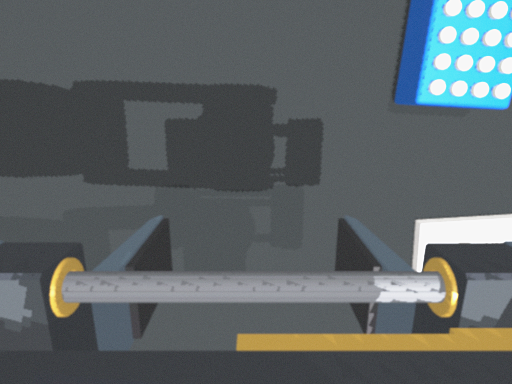

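Both moves were refused, and the picture shows the tool still at the start, with the tile's edge at right (460,240). I'll retry with all keys in every row.

```bash
python3 -m inch '[{"x":0,"y":0,"z":0,"yaw":1,"gripper":1},{"x":0,"y":0,"z":0,"yaw":1,"gripper":1},{"x":0,"y":0,"z":0,"yaw":1,"gripper":1},{"x":0,"y":0,"z":0,"yaw":0.52,"gripper":1}]' 20 || python3 -m inch --help
```

```text
time_s: 0.48
ee_pos: [173.6, -548.0, 235.6]
ee_rot: [-180.0, 0.0, -0.2]
force: [0.0, -0.2, 0.1]
gripper_width: 91.1
```

```bash
python3 -m inch '[{"x":2.48,"y":-2.55,"z":0,"yaw":0,"gripper":1},{"x":2.48,"y":-2.55,"z":0,"yaw":0,"gripper":1},{"x":2.48,"y":-2.55,"z":0,"yaw":0,"gripper":1},{"x":2.48,"y":-2.55,"z":0,"yaw":0,"gripper":1},{"x":2.48,"y":-2.55,"z":0,"yaw":0,"gripper":1},{"x":2.48,"y":-2.55,"z":0,"yaw":0,"gripper":1},{"x":2.48,"y":-2.55,"z":0,"yaw":0,"gripper":1},{"x":2.48,"y":-2.55,"z":0,"yaw":0,"gripper":1}]'
python3 -m inch '[{"x":2.48,"y":-2.55,"z":0,"yaw":0,"gripper":1},{"x":2.48,"y":-2.55,"z":0,"yaw":0,"gripper":1},{"x":2.48,"y":-2.55,"z":0,"yaw":0,"gripper":1},{"x":2.48,"y":-2.55,"z":0,"yaw":0,"gripper":1},{"x":2.48,"y":-2.55,"z":0,"yaw":0,"gripper":1},{"x":2.48,"y":-2.55,"z":0,"yaw":0,"gripper":1},{"x":2.48,"y":-2.55,"z":0,"yaw":0,"gripper":1},{"x":2.48,"y":-2.55,"z":0,"yaw":0,"gripper":1},{"x":0,"y":0,"z":0,"yaw":0,"gripper":1},{"x":0,"y":0,"z":0,"yaw":0,"gripper":1},{"x":0,"y":0,"z":0,"yaw":0,"gripper":1}]'
python3 -c "
from h import *
grab('wrist','w2.png')"
```

```text
time_s: 1.15
ee_pos: [373.0, -342.7, 235.8]
ee_rot: [-180.0, 0.0, -0.0]
force: [1.1, -0.4, -0.3]
gripper_width: 91.3
time_s: 2.07
ee_pos: [570.1, -140.4, 235.5]
ee_rot: [180.0, 0.1, 0.0]
force: [0.7, -0.0, -0.6]
gripper_width: 91.0
```

View pics/w2.png

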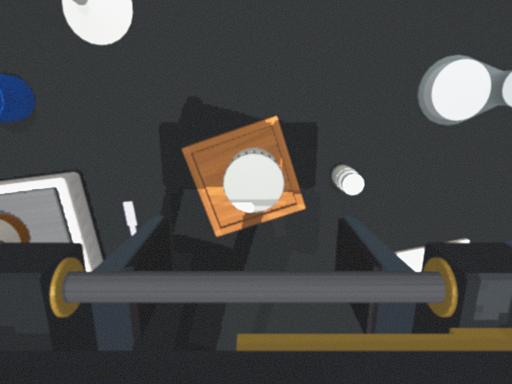

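The wrist view shows the jar lid at (254,182), with tray corners at (183,150), (277,117), (305,208) and (218,236). I'll compare these with the top view.

```bash
python3 -c "
from h import *
print(ray('wrist',254,182,64)); print(np.mean([ray('wrist',*p,16) for p in [(183,150),(277,117),(305,208),(218,236)]],0))"
```

```text
[ 570.04675554 -141.62232144   64.        ]
[ 561.40918918 -132.431414     16.        ]
```

```bash
python3 -m inch '[{"x":0,"y":0,"z":3,"yaw":0,"gripper":1},{"x":0,"y":0,"z":3,"yaw":0,"gripper":1},{"x":0,"y":0,"z":3,"yaw":0,"gripper":1},{"x":0,"y":0,"z":3,"yaw":0,"gripper":1},{"x":0,"y":0,"z":2.5,"yaw":0,"gripper":1},{"x":0,"y":0,"z":2,"yaw":0,"gripper":1},{"x":0,"y":0,"z":1.1,"yaw":0,"gripper":1},{"x":0,"y":0,"z":0,"yaw":0,"gripper":1},{"x":0,"y":0,"z":0,"yaw":0,"gripper":1}]' 
python3 -m inch '[{"x":0,"y":0,"z":0,"yaw":0,"gripper":-1},{"x":0,"y":0,"z":0,"yaw":0,"gripper":-1},{"x":0,"y":0,"z":0,"yaw":0,"gripper":-1},{"x":0,"y":0,"z":0,"yaw":0,"gripper":-1},{"x":0,"y":0,"z":0,"yaw":0,"gripper":-1},{"x":0,"y":0,"z":0,"yaw":0,"gripper":-1},{"x":0,"y":0,"z":0,"yaw":0,"gripper":-1},{"x":0,"y":0,"z":0,"yaw":0,"gripper":-1},{"x":0,"y":0,"z":0,"yaw":0,"gripper":-1},{"x":0,"y":0,"z":0,"yaw":0,"gripper":-1}]' 20
```

```text
time_s: 2.87
ee_pos: [570.5, -141.1, 60.3]
ee_rot: [180.0, -0.0, -0.1]
force: [0.4, -0.1, 0.4]
gripper_width: 91.2
time_s: 3.7
ee_pos: [570.9, -140.3, 60.5]
ee_rot: [180.0, -0.0, -0.0]
force: [-0.7, -0.1, 5.6]
gripper_width: 59.5
```

```bash
python3 -m inch '[{"x":0,"y":0,"z":-1,"yaw":0,"gripper":-1},{"x":0,"y":0,"z":-2,"yaw":0,"gripper":-1},{"x":0,"y":0,"z":-2.5,"yaw":0,"gripper":-1},{"x":0,"y":0,"z":-2.5,"yaw":0,"gripper":-1},{"x":0,"y":0,"z":-2,"yaw":0,"gripper":-1},{"x":0,"y":0,"z":0,"yaw":0,"gripper":-1}]'
python3 -m inch '[{"x":-0.8,"y":1.25,"z":0,"yaw":0,"gripper":-1},{"x":-1.59,"y":2.49,"z":0,"yaw":0,"gripper":-1},{"x":-1.59,"y":2.49,"z":0,"yaw":0,"gripper":-1},{"x":-1.59,"y":2.49,"z":0,"yaw":0,"gripper":-1},{"x":-1.59,"y":2.49,"z":0,"yaw":0,"gripper":-1},{"x":-1.59,"y":2.49,"z":0,"yaw":0,"gripper":-1},{"x":-1.59,"y":2.49,"z":0,"yaw":0,"gripper":-1},{"x":-1.59,"y":2.49,"z":0,"yaw":0,"gripper":-1},{"x":-1.59,"y":2.49,"z":0,"yaw":0,"gripper":-1},{"x":-0.8,"y":1.24,"z":0,"yaw":0,"gripper":-1},{"x":0,"y":0,"z":0,"yaw":0,"gripper":-1},{"x":0,"y":0,"z":0,"yaw":0,"gripper":-1}]'
```

```text
time_s: 4.2
ee_pos: [573.0, -140.9, 164.5]
ee_rot: [179.9, -0.5, -0.0]
force: [0.8, -0.7, -1.2]
gripper_width: 59.1
time_s: 5.2
ee_pos: [425.8, -364.4, 158.4]
ee_rot: [-179.9, 0.1, -0.2]
force: [0.1, 0.6, -0.1]
gripper_width: 59.4
```

```bash
python3 -m inch '[{"x":0,"y":0,"z":1.5,"yaw":0,"gripper":-1},{"x":0,"y":0,"z":2.5,"yaw":0,"gripper":-1},{"x":0,"y":0,"z":2.5,"yaw":0,"gripper":-1},{"x":0,"y":0,"z":1.5,"yaw":0,"gripper":-1},{"x":0,"y":0,"z":0.7,"yaw":0,"gripper":-1},{"x":0,"y":0,"z":0.4,"yaw":0,"gripper":-1},{"x":0,"y":0,"z":0.3,"yaw":0,"gripper":-1},{"x":0,"y":0,"z":0,"yaw":0,"gripper":-1},{"x":0,"y":0,"z":0,"yaw":0,"gripper":-1},{"x":0,"y":0,"z":0,"yaw":0,"gripper":-1}]'
python3 -c "
from h import *
grab('scene','s2.png')
cv2.imwrite('pics/s2c.png',cv2.resize(cv2.imread('pics/s2.png')[170:350,30:230],None,fx=3,fy=3))"
```

```text
time_s: 6.03
ee_pos: [427.9, -364.8, 66.9]
ee_rot: [179.9, -0.1, -0.0]
force: [0.1, 0.7, -2.0]
gripper_width: 59.4
```

View pics/s2c.png

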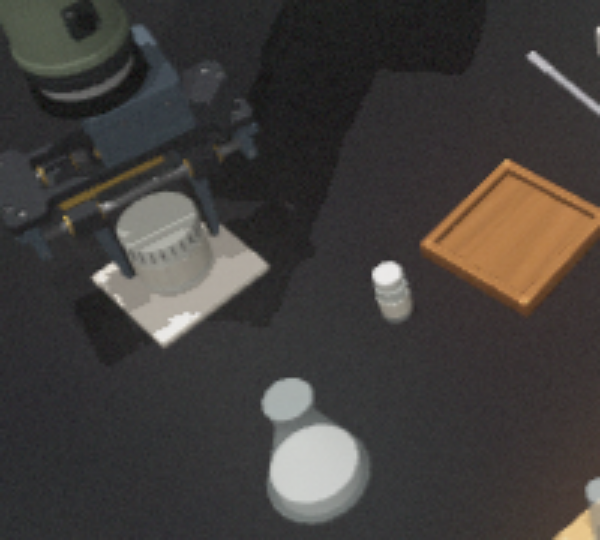

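The jar is held upright just above the tile (170,250 in the crop), with about 6 mm still to go down.

```bash
python3 -m inch '[{"x":0,"y":0,"z":0.2,"yaw":0,"gripper":-1},{"x":0,"y":0,"z":0.2,"yaw":0,"gripper":-1},{"x":0,"y":0,"z":0.1,"yaw":0,"gripper":-1},{"x":0,"y":0,"z":0.1,"yaw":0,"gripper":-1},{"x":0,"y":0,"z":0,"yaw":0,"gripper":-1},{"x":0,"y":0,"z":0,"yaw":0,"gripper":-1}]'
```

```text
time_s: 6.58
ee_pos: [427.2, -364.3, 60.5]
ee_rot: [180.0, 0.0, -0.0]
force: [-1.9, 1.0, 5.4]
gripper_width: 59.3
```

```bash
python3 -m inch '[{"x":0,"y":0,"z":0,"yaw":0,"gripper":1},{"x":0,"y":0,"z":0,"yaw":0,"gripper":1},{"x":0,"y":0,"z":0,"yaw":0,"gripper":1},{"x":0,"y":0,"z":0,"yaw":0,"gripper":1},{"x":0,"y":0,"z":0,"yaw":0,"gripper":1},{"x":0,"y":0,"z":-1.4,"yaw":0,"gripper":1},{"x":0,"y":0,"z":-3.2,"yaw":0,"gripper":1},{"x":0,"y":0,"z":-3.2,"yaw":0,"gripper":1},{"x":0,"y":0,"z":-3.2,"yaw":0,"gripper":1},{"x":0,"y":0,"z":-3.2,"yaw":0,"gripper":1},{"x":0,"y":0,"z":-3.2,"yaw":0,"gripper":1}]'
python3 -m inch '[{"x":0.3,"y":-1.73,"z":0,"yaw":0,"gripper":1},{"x":0.61,"y":-3.47,"z":0,"yaw":0,"gripper":1},{"x":0.61,"y":-3.47,"z":0,"yaw":0,"gripper":1},{"x":0.61,"y":-3.47,"z":0,"yaw":0,"gripper":1},{"x":0.61,"y":-3.47,"z":0,"yaw":0,"gripper":1},{"x":0.61,"y":-3.47,"z":0,"yaw":0,"gripper":1},{"x":0.61,"y":-3.47,"z":0,"yaw":0,"gripper":1},{"x":0.61,"y":-3.47,"z":0,"yaw":0,"gripper":1}]'
python3 -m inch '[{"x":0.61,"y":-3.47,"z":0,"yaw":0,"gripper":1},{"x":0.61,"y":-3.47,"z":0,"yaw":0,"gripper":1},{"x":0.61,"y":-3.47,"z":0,"yaw":0,"gripper":1},{"x":0.61,"y":-3.47,"z":0,"yaw":0,"gripper":1},{"x":0.61,"y":-3.47,"z":0,"yaw":0,"gripper":1},{"x":0.61,"y":-3.47,"z":0,"yaw":0,"gripper":1},{"x":0.3,"y":-1.73,"z":0,"yaw":0,"gripper":1},{"x":0,"y":0,"z":0,"yaw":0,"gripper":1},{"x":0,"y":0,"z":0,"yaw":0,"gripper":1},{"x":0,"y":0,"z":0,"yaw":0,"gripper":1}]'
python3 -c "
from h import *
grab('wrist','w3.png');grab('top','t3.png')
cv2.imwrite('pics/m3.png',np.hstack([cv2.imread('pics/w3.png')[:260,56:456],cv2.imread('pics/t3.png')[130:390,112:512]]))"
```

```text
time_s: 7.5
ee_pos: [427.1, -364.2, 235.5]
ee_rot: [180.0, -0.0, -0.0]
force: [0.7, -0.2, -0.3]
gripper_width: 91.6
time_s: 8.17
ee_pos: [473.1, -102.5, 234.0]
ee_rot: [180.0, -0.0, -0.0]
force: [0.9, 0.4, -0.7]
gripper_width: 91.6
time_s: 9.0
ee_pos: [512.5, 120.6, 233.7]
ee_rot: [180.0, 0.0, -0.0]
force: [-0.1, -0.5, -0.0]
gripper_width: 91.6Traceback (most recent call last):
  File "<string>", line 4, in <module>
    cv2.imwrite('pics/m3.png',np.hstack([cv2.imread('pics/w3.png')[:260,56:456],cv2.imread('pics/t3.png')[130:390,112:512]]))
                              ~~~~~~~~~^^^^^^^^^^^^^^^^^^^^^^^^^^^^^^^^^^^^^^^^^^^^^^^^^^^^^^^^^^^^^^^^^^^^^^^^^^^^^^^^^^^^^
    return _nx.concatenate(arrs, 1, dtype=dtype, casting=casting)
           ~~~~~~~~~~~~~~~^^^^^^^^^^^^^^^^^^^^^^^^^^^^^^^^^^^^^^^
ValueError: all the input array dimensions except for the concatenation axis must match exactly, but along dimension 0, the array at index 0 has size 260 and the array at index 1 has size 254
```

```bash
python3 -c "
from h import *
cv2.imwrite('pics/m3.png',np.hstack([cv2.imread('pics/w3.png')[:254,56:456],cv2.imread('pics/t3.png')[130:384,112:512]]))"
```

```text
(no output)
```

View pics/m3.png

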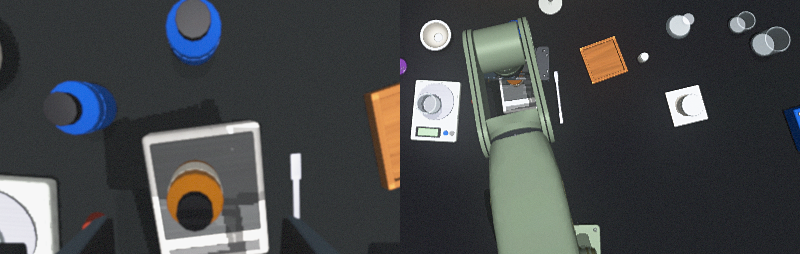

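The wrist view shows the bottle's cap at (252,211 full frame), amber as wanted. The top view shows the jar standing on the tile (lid at 403,234).

```bash
python3 -c "
from h import *
print(ray('wrist',252,211,150), ray('top',403,234,64))"
```

```text
[511.71911795 121.01199501 150.        ] [ 428.89267615 -360.30655128   64.        ]
```

```bash
python3 -m inch '[{"x":0,"y":0,"z":1.5,"yaw":0,"gripper":1},{"x":0,"y":0,"z":3,"yaw":0,"gripper":1},{"x":0,"y":0,"z":3,"yaw":0,"gripper":1},{"x":0,"y":0,"z":3,"yaw":0,"gripper":1},{"x":0,"y":0,"z":1.5,"yaw":0,"gripper":1},{"x":0,"y":0,"z":1,"yaw":0,"gripper":1},{"x":0,"y":0,"z":0,"yaw":0,"gripper":1},{"x":0,"y":0,"z":0,"yaw":0,"gripper":1}]' 
python3 -m inch '[{"x":0,"y":0,"z":0,"yaw":0,"gripper":-1},{"x":0,"y":0,"z":0,"yaw":0,"gripper":-1},{"x":0,"y":0,"z":0,"yaw":0,"gripper":-1},{"x":0,"y":0,"z":0,"yaw":0,"gripper":-1},{"x":0,"y":0,"z":0,"yaw":0,"gripper":-1},{"x":0,"y":0,"z":0,"yaw":0,"gripper":-1},{"x":0,"y":0,"z":0,"yaw":0,"gripper":-1},{"x":0,"y":0,"z":0,"yaw":0,"gripper":-1},{"x":0,"y":0,"z":0,"yaw":0,"gripper":-1},{"x":0,"y":0,"z":0,"yaw":0,"gripper":-1}]' 20
```

```text
time_s: 9.77
ee_pos: [513.3, 120.7, 104.3]
ee_rot: [180.0, -0.0, -0.1]
force: [0.6, 0.6, 0.8]
gripper_width: 90.8
time_s: 10.6
ee_pos: [513.0, 121.5, 104.1]
ee_rot: [-180.0, -0.0, -0.0]
force: [-0.8, 1.1, 2.3]
gripper_width: 47.7
```

```bash
python3 -m inch '[{"x":0,"y":0,"z":-1,"yaw":0,"gripper":-1},{"x":0,"y":0,"z":-2,"yaw":0,"gripper":-1},{"x":0,"y":0,"z":-2,"yaw":0,"gripper":-1},{"x":0,"y":0,"z":-1,"yaw":0,"gripper":-1},{"x":0,"y":0,"z":0,"yaw":0,"gripper":-1}]'
python3 -m inch '[{"x":0.25,"y":1.25,"z":0,"yaw":0,"gripper":-1},{"x":0.5,"y":2.5,"z":0,"yaw":0,"gripper":-1},{"x":0.6,"y":2.9,"z":0,"yaw":0,"gripper":-1},{"x":0.6,"y":2.9,"z":0,"yaw":0,"gripper":-1},{"x":0.6,"y":2.9,"z":0,"yaw":0,"gripper":-1},{"x":0.6,"y":2.9,"z":0,"yaw":0,"gripper":-1},{"x":0.6,"y":2.9,"z":0,"yaw":0,"gripper":-1},{"x":0.6,"y":2.9,"z":0,"yaw":0,"gripper":-1},{"x":0.5,"y":2.6,"z":0,"yaw":0,"gripper":-1},{"x":0.25,"y":1.45,"z":0,"yaw":0,"gripper":-1},{"x":0,"y":0,"z":0,"yaw":0,"gripper":-1},{"x":0,"y":0,"z":0,"yaw":0,"gripper":-1}]'
python3 -m inch '[{"x":0,"y":0,"z":1.5,"yaw":0,"gripper":-1},{"x":0,"y":0,"z":2.5,"yaw":0,"gripper":-1},{"x":0,"y":0,"z":2.5,"yaw":0,"gripper":-1},{"x":0,"y":0,"z":1.5,"yaw":0,"gripper":-1},{"x":0,"y":0,"z":0.7,"yaw":0,"gripper":-1},{"x":0,"y":0,"z":0.5,"yaw":0,"gripper":-1},{"x":0,"y":0,"z":0,"yaw":0,"gripper":-1},{"x":0,"y":0,"z":0,"yaw":0,"gripper":-1}]'
```

```text
time_s: 11.02
ee_pos: [514.2, 121.5, 166.4]
ee_rot: [-180.0, -0.3, -0.0]
force: [1.0, 0.0, -2.3]
gripper_width: 47.5
time_s: 12.02
ee_pos: [562.8, -131.1, 162.8]
ee_rot: [-179.9, 0.1, -0.1]
force: [-1.3, 0.6, -2.0]
gripper_width: 47.5
time_s: 12.68
ee_pos: [564.3, -130.3, 72.7]
ee_rot: [180.0, -0.1, 0.0]
force: [0.3, -0.1, -1.3]
gripper_width: 47.3
```

```bash
python3 -m inch '[{"x":0,"y":0,"z":0.4,"yaw":0,"gripper":-1},{"x":0,"y":0,"z":0.3,"yaw":0,"gripper":-1},{"x":0,"y":0,"z":0.2,"yaw":0,"gripper":-1},{"x":0,"y":0,"z":0.1,"yaw":0,"gripper":-1},{"x":0,"y":0,"z":0,"yaw":0,"gripper":-1},{"x":0,"y":0,"z":0,"yaw":0,"gripper":-1}]'
```

```text
time_s: 13.18
ee_pos: [563.8, -130.8, 62.2]
ee_rot: [180.0, -0.0, -0.0]
force: [-0.3, 0.6, 0.0]
gripper_width: 47.5
```

```bash
python3 -m inch '[{"x":0,"y":0,"z":0.05,"yaw":0,"gripper":-1},{"x":0,"y":0,"z":0,"yaw":0,"gripper":-1},{"x":0,"y":0,"z":0,"yaw":0,"gripper":1},{"x":0,"y":0,"z":0,"yaw":0,"gripper":1},{"x":0,"y":0,"z":0,"yaw":0,"gripper":1},{"x":0,"y":0,"z":0,"yaw":0,"gripper":1},{"x":0,"y":0,"z":0,"yaw":0,"gripper":1},{"x":0,"y":0,"z":0,"yaw":0,"gripper":1}]'
python3 -m inch '[{"x":0,"y":0,"z":-1.4,"yaw":0,"gripper":1},{"x":0,"y":0,"z":-3.2,"yaw":0,"gripper":1},{"x":0,"y":0,"z":-3.2,"yaw":0,"gripper":1},{"x":0,"y":0,"z":-3.2,"yaw":0,"gripper":1},{"x":0,"y":0,"z":-3.2,"yaw":0,"gripper":1},{"x":0,"y":0,"z":-3.1,"yaw":0,"gripper":1},{"x":0,"y":0,"z":0,"yaw":0,"gripper":1}]'
python3 -m inch '[{"x":-0.4,"y":-1.63,"z":0,"yaw":0,"gripper":1},{"x":-0.8,"y":-3.26,"z":0,"yaw":0,"gripper":1},{"x":-0.8,"y":-3.26,"z":0,"yaw":0,"gripper":1},{"x":-0.8,"y":-3.26,"z":0,"yaw":0,"gripper":1},{"x":-0.8,"y":-3.26,"z":0,"yaw":0,"gripper":1},{"x":-0.8,"y":-3.26,"z":0,"yaw":0,"gripper":1},{"x":-0.8,"y":-3.26,"z":0,"yaw":0,"gripper":1},{"x":-0.8,"y":-3.26,"z":0,"yaw":0,"gripper":1}]'
python3 -m inch '[{"x":-0.8,"y":-3.26,"z":0,"yaw":0,"gripper":1},{"x":-0.8,"y":-3.26,"z":0,"yaw":0,"gripper":1},{"x":-0.8,"y":-3.26,"z":0,"yaw":0,"gripper":1},{"x":-0.8,"y":-3.26,"z":0,"yaw":0,"gripper":1},{"x":-0.8,"y":-3.26,"z":0,"yaw":0,"gripper":1},{"x":-0.8,"y":-3.26,"z":0,"yaw":0,"gripper":1},{"x":-0.8,"y":-3.26,"z":0,"yaw":0,"gripper":1},{"x":-0.4,"y":-1.63,"z":0,"yaw":0,"gripper":1},{"x":0,"y":0,"z":0,"yaw":0,"gripper":1},{"x":0,"y":0,"z":0,"yaw":0,"gripper":1},{"x":0,"y":0,"z":0,"yaw":0,"gripper":1}]'
python3 -c "
from h import *
grab('wrist','w4.png');grab('top','t4.png')
cv2.imwrite('pics/m4.png',np.hstack([cv2.imread('pics/w4.png')[:254,56:456],cv2.imread('pics/t4.png')[130:384,112:512]]))"
```

```text
time_s: 13.85
ee_pos: [563.7, -130.7, 61.3]
ee_rot: [180.0, 0.0, -0.0]
force: [-0.5, 0.3, -0.7]
gripper_width: 84.9
time_s: 14.43
ee_pos: [566.9, -131.5, 241.5]
ee_rot: [179.8, -0.7, -0.0]
force: [0.6, -1.1, -0.0]
gripper_width: 90.9
time_s: 15.1
ee_pos: [503.0, 115.2, 234.0]
ee_rot: [180.0, 0.0, -0.0]
force: [-0.2, 0.7, -0.4]
gripper_width: 91.1
time_s: 16.02
ee_pos: [443.9, 357.4, 234.0]
ee_rot: [179.9, 0.0, -0.0]
force: [0.2, 0.6, 0.5]
gripper_width: 91.3
```

View pics/m4.png

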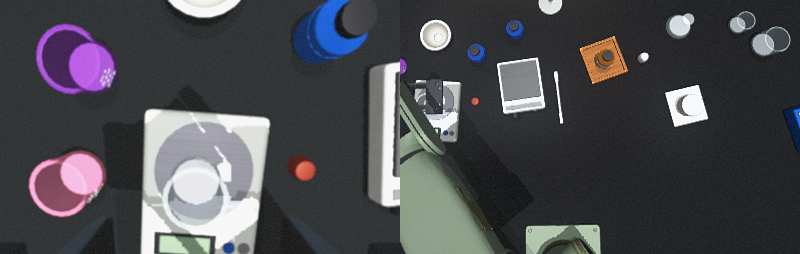

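The wrist view shows the clear beaker's rim at (251,194) and its base at (254,180). The pan centre is at about (260,167). The top view shows the bottle in the tray (cap 319,187) and the stirrer empty.

```bash
python3 -c "
from h import *
print(ray('wrist',251,194,110),ray('wrist',254,181,43),ray('wrist',260,167,40),ray('top',319,187,108))"
```

```text
[444.90624432 358.69375809 110.        ] [440.46719078 355.94553253  43.        ] [454.6748386  349.69038286  40.        ] [ 557.75369477 -128.93241318  108.        ]
```

```bash
python3 -m inch '[{"x":0,"y":0,"z":1.6,"yaw":0,"gripper":1},{"x":0,"y":0,"z":3,"yaw":0,"gripper":1},{"x":0,"y":0,"z":3,"yaw":0,"gripper":1},{"x":0,"y":0,"z":3,"yaw":0,"gripper":1},{"x":0,"y":0,"z":2.5,"yaw":0,"gripper":1},{"x":0,"y":0,"z":1.5,"yaw":0,"gripper":1},{"x":0,"y":0,"z":0,"yaw":0,"gripper":1},{"x":0,"y":0,"z":0,"yaw":0,"gripper":1}]' 
python3 -m inch '[{"x":0,"y":0,"z":0,"yaw":0,"gripper":-1},{"x":0,"y":0,"z":0,"yaw":0,"gripper":-1},{"x":0,"y":0,"z":0,"yaw":0,"gripper":-1},{"x":0,"y":0,"z":0,"yaw":0,"gripper":-1},{"x":0,"y":0,"z":0,"yaw":0,"gripper":-1},{"x":0,"y":0,"z":0,"yaw":0,"gripper":-1},{"x":0,"y":0,"z":0,"yaw":0,"gripper":-1},{"x":0,"y":0,"z":0,"yaw":0,"gripper":-1},{"x":0,"y":0,"z":0,"yaw":0,"gripper":-1},{"x":0,"y":0,"z":0,"yaw":0,"gripper":-1}]' 15
```

```text
time_s: 16.78
ee_pos: [444.2, 357.3, 88.2]
ee_rot: [179.9, 0.0, -0.1]
force: [-0.3, 0.6, -0.7]
gripper_width: 91.6
time_s: 17.62
ee_pos: [444.0, 358.5, 88.8]
ee_rot: [-180.0, -0.0, -0.0]
force: [-1.2, 0.4, 4.4]
gripper_width: 52.6
```

```bash
python3 -m inch '[{"x":0,"y":0,"z":-1,"yaw":0,"gripper":-1},{"x":0,"y":0,"z":-2,"yaw":0,"gripper":-1},{"x":0,"y":0,"z":-2.5,"yaw":0,"gripper":-1},{"x":0,"y":0,"z":-1.5,"yaw":0,"gripper":-1},{"x":0,"y":0,"z":0,"yaw":0,"gripper":-1}]'
python3 -m inch '[{"x":0.3,"y":1.25,"z":0,"yaw":0,"gripper":-1},{"x":0.6,"y":2.5,"z":0,"yaw":0,"gripper":-1},{"x":0.7,"y":2.8,"z":0,"yaw":0,"gripper":-1},{"x":0.7,"y":2.8,"z":0,"yaw":0,"gripper":-1},{"x":0.7,"y":2.8,"z":0,"yaw":0,"gripper":-1},{"x":0.7,"y":2.8,"z":0,"yaw":0,"gripper":-1},{"x":0.7,"y":2.8,"z":0,"yaw":0,"gripper":-1},{"x":0.7,"y":2.8,"z":0,"yaw":0,"gripper":-1},{"x":0.6,"y":2.6,"z":0,"yaw":0,"gripper":-1},{"x":0.3,"y":1.6,"z":0,"yaw":0,"gripper":-1},{"x":0,"y":0,"z":0,"yaw":0,"gripper":-1},{"x":0,"y":0,"z":0,"yaw":0,"gripper":-1}]'
python3 -m inch '[{"x":0,"y":0,"z":1,"yaw":0,"gripper":-1},{"x":0,"y":0,"z":1.7,"yaw":0,"gripper":-1},{"x":0,"y":0,"z":1.2,"yaw":0,"gripper":-1},{"x":0,"y":0,"z":0.7,"yaw":0,"gripper":-1},{"x":0,"y":0,"z":0.4,"yaw":0,"gripper":-1},{"x":0,"y":0,"z":0,"yaw":0,"gripper":-1},{"x":0,"y":0,"z":0,"yaw":0,"gripper":-1}]'
python3 -c "
from h import *
grab('scene','s5.png')
cv2.imwrite('pics/s5c.png',cv2.resize(cv2.imread('pics/s5.png')[120:280,150:350],None,fx=3,fy=3))"
```

```text
time_s: 18.03
ee_pos: [445.6, 359.6, 162.1]
ee_rot: [-179.8, -0.3, -0.0]
force: [0.3, 0.2, -0.6]
gripper_width: 52.6
time_s: 19.03
ee_pos: [502.8, 109.5, 157.1]
ee_rot: [180.0, 0.2, -0.2]
force: [-0.2, 0.5, -0.7]
gripper_width: 52.6
time_s: 19.62
ee_pos: [503.9, 111.3, 108.4]
ee_rot: [180.0, -0.0, 0.0]
force: [0.6, 0.6, -0.3]
gripper_width: 52.2
```

View pics/s5c.png

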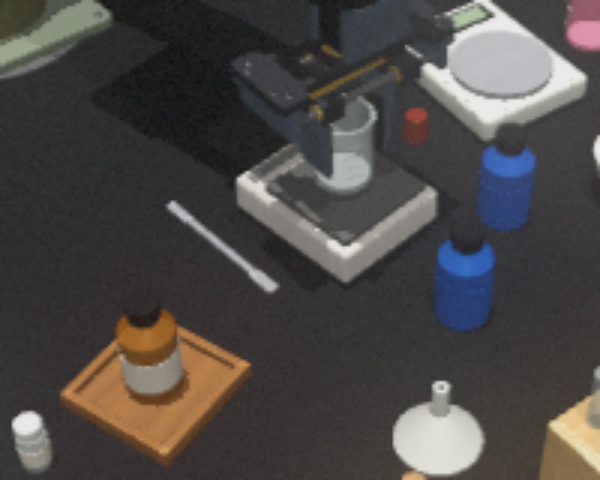

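The crop shows the beaker held upright, just above the stirrer plate (348,170). The bottle stands upright in the tray (150,370). I'll go down the last 9.5 mm, release and rise.

```bash
python3 -m inch '[{"x":0,"y":0,"z":0.4,"yaw":0,"gripper":-1},{"x":0,"y":0,"z":0.3,"yaw":0,"gripper":-1},{"x":0,"y":0,"z":0.15,"yaw":0,"gripper":-1},{"x":0,"y":0,"z":0.1,"yaw":0,"gripper":-1},{"x":0,"y":0,"z":0,"yaw":0,"gripper":-1},{"x":0,"y":0,"z":0,"yaw":0,"gripper":-1}]'
```

```text
time_s: 20.17
ee_pos: [503.9, 110.8, 98.9]
ee_rot: [180.0, -0.0, -0.0]
force: [0.2, 0.2, -0.9]
gripper_width: 52.4
```

```bash
python3 -m inch '[{"x":0,"y":0,"z":0.06,"yaw":0,"gripper":-1},{"x":0,"y":0,"z":0,"yaw":0,"gripper":-1},{"x":0,"y":0,"z":0,"yaw":0,"gripper":-1}]'
python3 -m inch '[{"x":0,"y":0,"z":0,"yaw":0,"gripper":1},{"x":0,"y":0,"z":0,"yaw":0,"gripper":1},{"x":0,"y":0,"z":0,"yaw":0,"gripper":1},{"x":0,"y":0,"z":0,"yaw":0,"gripper":1},{"x":0,"y":0,"z":0,"yaw":0,"gripper":1},{"x":0,"y":0,"z":0,"yaw":0,"gripper":1},{"x":0,"y":0,"z":-1.4,"yaw":0,"gripper":1},{"x":0,"y":0,"z":-3.2,"yaw":0,"gripper":1},{"x":0,"y":0,"z":-3.2,"yaw":0,"gripper":1},{"x":0,"y":0,"z":-3.2,"yaw":0,"gripper":1},{"x":0,"y":0,"z":-2.7,"yaw":0,"gripper":1},{"x":0,"y":0,"z":0,"yaw":0,"gripper":1}]'
```

```text
time_s: 20.42
ee_pos: [504.0, 110.8, 98.7]
ee_rot: [180.0, -0.0, -0.0]
force: [-1.2, -1.1, 4.1]
gripper_width: 52.5
time_s: 21.42
ee_pos: [506.8, 111.4, 241.2]
ee_rot: [-179.9, -0.7, -0.0]
force: [1.6, 0.6, 0.4]
gripper_width: 91.8
```

```bash
python3 -c "
from h import *
grab('wrist','w6.png')"
python3 -m inch '[{"x":-0.27,"y":1.7,"z":0,"yaw":0,"gripper":1},{"x":-0.54,"y":3.39,"z":0,"yaw":0,"gripper":1},{"x":-0.54,"y":3.39,"z":0,"yaw":0,"gripper":1},{"x":-0.54,"y":3.39,"z":0,"yaw":0,"gripper":1},{"x":-0.54,"y":3.39,"z":0,"yaw":0,"gripper":1},{"x":-0.54,"y":3.39,"z":0,"yaw":0,"gripper":1},{"x":-0.54,"y":3.39,"z":0,"yaw":0,"gripper":1},{"x":-0.54,"y":3.39,"z":0,"yaw":0,"gripper":1}]'
python3 -m inch '[{"x":-0.54,"y":3.39,"z":0,"yaw":0,"gripper":1},{"x":-0.54,"y":3.39,"z":0,"yaw":0,"gripper":1},{"x":-0.54,"y":3.39,"z":0,"yaw":0,"gripper":1},{"x":-0.54,"y":3.39,"z":0,"yaw":0,"gripper":1},{"x":-0.54,"y":3.39,"z":0,"yaw":0,"gripper":1},{"x":-0.54,"y":3.39,"z":0,"yaw":0,"gripper":1},{"x":-0.27,"y":1.6,"z":0,"yaw":0,"gripper":1},{"x":0,"y":0,"z":0,"yaw":0,"gripper":1},{"x":0,"y":0,"z":0,"yaw":0,"gripper":1},{"x":0,"y":0,"z":0,"yaw":0,"gripper":1}]'
python3 -c "
from h import *
import shutil; shutil.copy('/tmp/wrist.npz','/tmp/wrist6.npz')
grab('wrist','w7.png')
cv2.imwrite('pics/m7.png',np.hstack([cv2.imread('pics/w6.png')[:254,56:456],cv2.imread('pics/w7.png')[:254,56:456]]))"
```

```text
time_s: 22.13
ee_pos: [461.9, -144.8, 233.9]
ee_rot: [-180.0, 0.1, -0.0]
force: [0.4, -0.4, 0.1]
gripper_width: 91.3
time_s: 22.97
ee_pos: [427.9, -361.4, 234.6]
ee_rot: [-179.9, 0.1, 0.0]
force: [-0.5, -0.3, 0.1]
gripper_width: 91.2
```

View pics/m7.png

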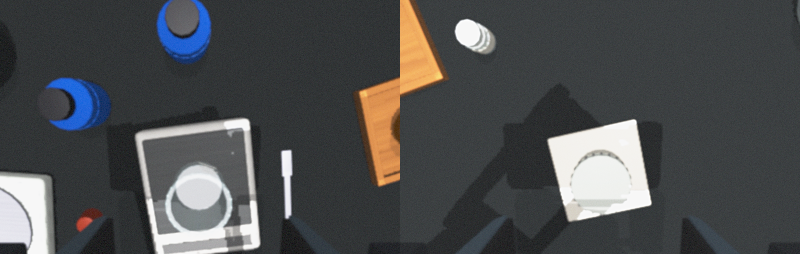

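The left picture shows the beaker on the stirrer plate (rim at 255,203 full frame). The right one shows the jar lid at (256,181).

```bash
python3 -c "
from h import *
print(ray('wrist',256,181,64)); 
print(ray('wrist6',255,203,120),ray('wrist6',255,188,53)); a=ray('wrist6',202,138,50);b=ray('wrist6',304,127,50);print(a,b)
e=b-a; print((a+b)/2+np.array([e[1],-e[0],0])/np.linalg.norm(e)*52)"
```

```text
[ 429.1603727  -364.16993488   64.        ]
[502.22695166 109.76465177 120.        ] [498.91198238 109.59159522  53.        ]
[550.0966806  163.02876364  50.        ] [560.8605033  60.6315018  50.       ]
[503.76352883 106.39393491  50.        ]
```

```bash
python3 -m inch '[{"x":0.1,"y":0.2,"z":1.5,"yaw":0,"gripper":1},{"x":0,"y":0,"z":3,"yaw":0,"gripper":1},{"x":0,"y":0,"z":3,"yaw":0,"gripper":1},{"x":0,"y":0,"z":3,"yaw":0,"gripper":1},{"x":0,"y":0,"z":3,"yaw":0,"gripper":1},{"x":0,"y":0,"z":2.5,"yaw":0,"gripper":1},{"x":0,"y":0,"z":1.4,"yaw":0,"gripper":1},{"x":0,"y":0,"z":0,"yaw":0,"gripper":1},{"x":0,"y":0,"z":0,"yaw":0,"gripper":1}]' 
python3 -m inch '[{"x":0,"y":0,"z":0,"yaw":0,"gripper":-1},{"x":0,"y":0,"z":0,"yaw":0,"gripper":-1},{"x":0,"y":0,"z":0,"yaw":0,"gripper":-1},{"x":0,"y":0,"z":0,"yaw":0,"gripper":-1},{"x":0,"y":0,"z":0,"yaw":0,"gripper":-1},{"x":0,"y":0,"z":0,"yaw":0,"gripper":-1},{"x":0,"y":0,"z":0,"yaw":0,"gripper":-1},{"x":0,"y":0,"z":0,"yaw":0,"gripper":-1},{"x":0,"y":0,"z":0,"yaw":0,"gripper":-1}]' 20
python3 -m inch '[{"x":0,"y":0,"z":-1,"yaw":0,"gripper":-1},{"x":0,"y":0,"z":-2.2,"yaw":0,"gripper":-1},{"x":0,"y":0,"z":-2.8,"yaw":0,"gripper":-1},{"x":0,"y":0,"z":-3,"yaw":0,"gripper":-1},{"x":0,"y":0,"z":-3,"yaw":0,"gripper":-1},{"x":0,"y":0,"z":-3,"yaw":0,"gripper":-1},{"x":0,"y":0,"z":-1.5,"yaw":0,"gripper":-1},{"x":0,"y":0,"z":-0.5,"yaw":0,"gripper":-1},{"x":0,"y":0,"z":0,"yaw":0,"gripper":-1},{"x":0,"y":0,"z":0,"yaw":0,"gripper":-1}]'
```

```text
time_s: 23.77
ee_pos: [429.3, -363.5, 61.3]
ee_rot: [-179.9, 0.0, 0.1]
force: [1.0, -1.5, 0.6]
gripper_width: 91.3
time_s: 24.52
ee_pos: [429.2, -365.0, 62.0]
ee_rot: [180.0, -0.0, -0.0]
force: [-0.5, 1.7, 6.0]
gripper_width: 59.4
time_s: 25.35
ee_pos: [428.4, -364.4, 230.3]
ee_rot: [-179.9, 0.1, -0.0]
force: [0.7, -0.1, -1.7]
gripper_width: 59.5
```

```bash
python3 -m inch '[{"x":0.1,"y":-1.2,"z":0,"yaw":0,"gripper":-1},{"x":0.1,"y":-2.4,"z":0,"yaw":0,"gripper":-1},{"x":0.1,"y":-3.2,"z":0,"yaw":0,"gripper":-1},{"x":0.1,"y":-3.2,"z":0,"yaw":0,"gripper":-1},{"x":0.1,"y":-3.2,"z":0,"yaw":0,"gripper":-1},{"x":0.1,"y":-3.2,"z":0,"yaw":0,"gripper":-1},{"x":0.1,"y":-3.2,"z":0,"yaw":0,"gripper":-1},{"x":0.1,"y":-3.2,"z":0,"yaw":0,"gripper":-1},{"x":0.1,"y":-3.2,"z":0,"yaw":0,"gripper":-1},{"x":0.1,"y":-3.2,"z":0,"yaw":0,"gripper":-1},{"x":0.1,"y":-3.2,"z":0,"yaw":0,"gripper":-1},{"x":0.1,"y":-3.2,"z":0,"yaw":0,"gripper":-1}]'
python3 -m inch '[{"x":0.1,"y":-3.2,"z":0,"yaw":0,"gripper":-1},{"x":0.1,"y":-3.2,"z":0,"yaw":0,"gripper":-1},{"x":0.1,"y":-3.2,"z":0,"yaw":0,"gripper":-1},{"x":0.1,"y":-3.2,"z":0,"yaw":0,"gripper":-1},{"x":0.1,"y":-3.2,"z":0,"yaw":0,"gripper":-1},{"x":0.1,"y":-3.2,"z":0,"yaw":0,"gripper":-1},{"x":0.1,"y":-3.2,"z":0,"yaw":0,"gripper":-1},{"x":0.1,"y":-3.2,"z":0,"yaw":0,"gripper":-1},{"x":0.1,"y":-3.2,"z":0,"yaw":0,"gripper":-1},{"x":0.1,"y":-3.2,"z":0,"yaw":0,"gripper":-1},{"x":0.1,"y":-2.4,"z":0,"yaw":0,"gripper":-1},{"x":0.1,"y":-1.3,"z":0,"yaw":0,"gripper":-1}]'
python3 -m inch '[{"x":0,"y":0,"z":0,"yaw":0,"gripper":-1},{"x":0,"y":0,"z":0,"yaw":0,"gripper":-1},{"x":0,"y":0,"z":0,"yaw":0,"gripper":-1}]'
```

```text
time_s: 26.35
ee_pos: [439.5, -6.7, 229.9]
ee_rot: [-180.0, 0.2, -0.0]
force: [0.4, -0.2, -1.3]
gripper_width: 59.5
time_s: 27.35
ee_pos: [451.7, 350.7, 229.3]
ee_rot: [179.9, 0.2, 0.1]
force: [0.2, 0.1, -1.1]
gripper_width: 59.6
time_s: 27.6
ee_pos: [452.7, 346.9, 230.6]
ee_rot: [179.9, 0.1, -0.0]
force: [-0.3, -0.1, -0.8]
gripper_width: 59.4
```

```bash
python3 -m inch '[{"x":0,"y":0,"z":1.2,"yaw":0,"gripper":-1},{"x":0,"y":0,"z":2.4,"yaw":0,"gripper":-1},{"x":0,"y":0,"z":2.8,"yaw":0,"gripper":-1},{"x":0,"y":0,"z":2.8,"yaw":0,"gripper":-1},{"x":0,"y":0,"z":2,"yaw":0,"gripper":-1},{"x":0,"y":0,"z":1.2,"yaw":0,"gripper":-1},{"x":0,"y":0,"z":0.5,"yaw":0,"gripper":-1},{"x":0,"y":0,"z":0,"yaw":0,"gripper":-1},{"x":0,"y":0,"z":0,"yaw":0,"gripper":-1},{"x":0,"y":0,"z":0,"yaw":0,"gripper":-1}]'
python3 -m inch '[{"x":0,"y":0,"z":0.3,"yaw":0,"gripper":-1},{"x":0,"y":0,"z":0.15,"yaw":0,"gripper":-1},{"x":0,"y":0,"z":0.1,"yaw":0,"gripper":-1},{"x":0,"y":0,"z":0,"yaw":0,"gripper":-1},{"x":0,"y":0,"z":0,"yaw":0,"gripper":-1},{"x":0,"y":0,"z":0,"yaw":0,"gripper":-1}]'
```

```text
time_s: 28.43
ee_pos: [454.1, 348.2, 103.6]
ee_rot: [-179.9, -0.1, -0.1]
force: [0.3, 0.4, -1.0]
gripper_width: 59.4
time_s: 28.93
ee_pos: [453.3, 348.2, 96.9]
ee_rot: [180.0, -0.0, -0.0]
force: [-0.2, -0.7, -1.4]
gripper_width: 59.6
```

```bash
python3 -m inch '[{"x":0,"y":0,"z":0.1,"yaw":0,"gripper":-1},{"x":0,"y":0,"z":0.1,"yaw":0,"gripper":-1},{"x":0,"y":0,"z":0.1,"yaw":0,"gripper":-1},{"x":0,"y":0,"z":0,"yaw":0,"gripper":-1},{"x":0,"y":0,"z":0,"yaw":0,"gripper":-1},{"x":0,"y":0,"z":0,"yaw":0,"gripper":-1}]'
```

```text
time_s: 29.43
ee_pos: [453.3, 348.2, 94.0]
ee_rot: [-180.0, -0.0, -0.0]
force: [-1.0, 0.2, 2.5]
gripper_width: 59.4
```

Contact felt (+2.5 N). I'll release, rise, and move clear of the view.

```bash
python3 -m inch '[{"x":0,"y":0,"z":0,"yaw":0,"gripper":1},{"x":0,"y":0,"z":0,"yaw":0,"gripper":1},{"x":0,"y":0,"z":0,"yaw":0,"gripper":1},{"x":0,"y":0,"z":0,"yaw":0,"gripper":1},{"x":0,"y":0,"z":0,"yaw":0,"gripper":1},{"x":0,"y":0,"z":0,"yaw":0,"gripper":1},{"x":0,"y":0,"z":-1.4,"yaw":0,"gripper":1},{"x":0,"y":0,"z":-3.2,"yaw":0,"gripper":1},{"x":0,"y":0,"z":-3.2,"yaw":0,"gripper":1},{"x":0,"y":0,"z":-3.2,"yaw":0,"gripper":1},{"x":0,"y":0,"z":-2.7,"yaw":0,"gripper":1},{"x":0,"y":0,"z":0,"yaw":0,"gripper":1}]'
python3 -m inch '[{"x":0,"y":0,"z":0,"yaw":0,"gripper":1},{"x":0,"y":0,"z":0,"yaw":0,"gripper":1}]'
python3 -c "
from h import *
grab('wrist','w8.png')"
python3 -m inch '[{"x":-1.5,"y":1,"z":0,"yaw":0,"gripper":1},{"x":-2.5,"y":2,"z":0,"yaw":0,"gripper":1},{"x":-2.5,"y":3,"z":0,"yaw":0,"gripper":1},{"x":-2,"y":3,"z":0,"yaw":0,"gripper":1},{"x":-1,"y":3.2,"z":0,"yaw":0,"gripper":1},{"x":0,"y":3.2,"z":0,"yaw":0,"gripper":1},{"x":0,"y":3.2,"z":0,"yaw":0,"gripper":1},{"x":0,"y":3.2,"z":0,"yaw":0,"gripper":1},{"x":0,"y":3.2,"z":0,"yaw":0,"gripper":1},{"x":0,"y":3.2,"z":0,"yaw":0,"gripper":1},{"x":0,"y":1.5,"z":0,"yaw":0,"gripper":1},{"x":0,"y":0,"z":0,"yaw":0,"gripper":1}]'
python3 -c "
from h import *
grab('scene','s8.png');grab('top','t8.png')
a=cv2.resize(cv2.imread('pics/t8.png')[150:270,118:438],(800,300),interpolation=cv2.INTER_CUBIC)
b=np.hstack([cv2.imread('pics/w8.png')[:254,56:456],cv2.resize(cv2.imread('pics/s8.png')[90:344,50:450],(400,254))])
cv2.imwrite('pics/m8.png',np.vstack([a,b]))"
```

```text
time_s: 30.43
ee_pos: [455.8, 350.0, 237.2]
ee_rot: [-179.6, -0.6, -0.0]
force: [1.0, -0.0, 0.8]
gripper_width: 91.5
time_s: 30.6
ee_pos: [452.8, 347.7, 230.0]
ee_rot: [179.9, 0.1, -0.0]
force: [-1.0, -0.1, -0.1]
gripper_width: 90.9
time_s: 31.65
ee_pos: [357.1, 48.8, 229.5]
ee_rot: [179.9, 0.2, -0.3]
force: [1.4, 0.8, -0.7]
gripper_width: 90.7
```

View pics/m8.png

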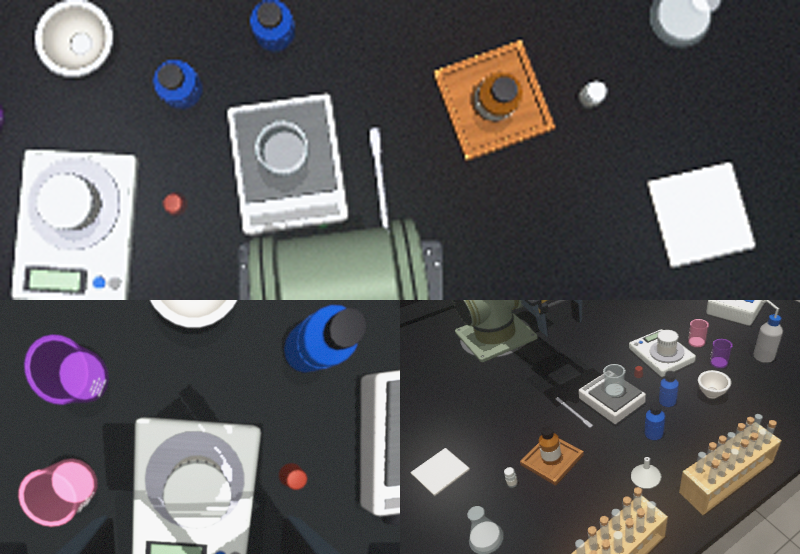

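All three vessels stand upright at their stations, the tile is empty, and the bystanders look unmoved. Final numeric check with top-view pixels read in the upper strip.

```bash
python3 -c "
from h import *
T=lambda x,y,z:ray('top',118+(x+.5)/2.5-.5,150+(y+.5)/2.5-.5,z)[:2].round(1)
print('jar',T(67,200,96),'pan',T(75,204,40))
print('beaker',T(281,147,120),'plate',np.mean([T(*p,50) for p in [(237,109),(325,98),(337,190),(247,203)]],0))
print('bottle',T(504,90,108),'tray',np.mean([T(*p,16) for p in [(435,71),(522,41),(555,127),(467,158)]],0))
print('vial',T(597,91,50),'stopper',T(173,203,28),telemetry.state()['time_s'])"
```

```text
jar [452.6 344.7] pan [451.3 349. ]
beaker [503.  111.3] plate [507.025 108.975]
bottle [ 561.3 -129.9] tray [ 564.7 -131.7]
vial [ 566.6 -243. ] stopper [451. 240.] 31.75
```

All offsets are 5 mm or less, so I hand in.

```bash
python3 -c "
from h import *
print(env.job_done())"
```

```text
the job is handed in; nothing more can be done
None
```

The job is handed in, with all three vessels at their own stations after about 32 s of robot time. I parked the jar on the white tile and let go of it there. Then I moved the bottle to the tray, the beaker to the stirrer and the jar from the tile to the balance.

- **Final positions:** the last top view put each vessel within about 5 mm of the middle of its spot: jar 4.5 mm, beaker 4.6 mm, bottle 3.9 mm. The limit is 15 mm. All three looked upright and were released, the tile was empty, and the gripper was well clear.
- **Bystanders:** the vial and stopper were within about 1 mm of where they started. I did not measure the flask again, but it looked unmoved and the arm never went near it.
- **What went wrong or disagreed:** the first two move commands were refused because every row needs all its keys, so nothing moved. The top and wrist views of the same point differed by up to about 5 mm, which is still within the limit.

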